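# Shut the chopper's filler cap and hold its pulse dial at the third click

### The job

Get the mini chopper running: first twist the filler cap on its bowl clockwise until it is fully shut, and leave the dial alone until that is done. Then turn the spring-return dial clockwise past its first two clicks to the third (three pips), not beyond it, and finish while still holding it there against its spring, with the cap still shut. Do not shift or knock over the jars, tin and tumbler standing around.

Things in the scene. Friction and masses are not known exactly. Their poses are not given: they have to be found in the camera images.
- chopper: mini food chopper, fixed to the worktop: low black housing 130 mm (its x) by 290 mm (its y) by 43 mm high with rounded edges. Origin at the centre of its underside, x away from the robot at yaw 0, y left, z up. A closed steel bowl, 120 mm across at its black lid and 113 mm high, stands at y = +85 mm with the filler cap on top; at y = -85 mm a round steel pod, 120 mm across and 72 mm high, carries the dial. Cap and dial axes are vertical and 170 mm apart
- cap (a joint): filler cap on the bowl: a steel disc 76 mm across with a grip bar on top, turning about a vertical axis. 0 = fully shut (a firm stop), grows counter-clockwise seen from above as it is unscrewed, up to 1.5 rad; starts part open. It takes about 0.04 N m to turn and stays where it is left; it does not rise or come off. Shut, the white line on its bar and the small steel tooth on its rim point along the chopper's +x, to the steel mark on the bowl's lid
- cap_bar: black grip bar of the filler cap, 56 mm long (its x), 14 mm wide (its y), 30 mm high, rising from the cap's disc, whose top is 121 mm above the worktop; origin on the turning axis at the bar's foot (z = 121 mm), z up, x along the bar towards the white line on its top. It turns with the cap: its yaw is the chopper's yaw plus the cap's joint value
- cap_bar_mid (a point): point on the cap's axis inside the grip bar, 22 mm above its foot (8 mm below its top): where to pinch it
- dial (a joint): spring-return dial on the pod, turning about a vertical axis. 0 = off (stop), grows clockwise seen from above; clicks at 0.4, 0.8 and 1.2 rad, a stop at 1.52 rad. The third click, 1.2 rad, is wanted. A spring drives it back to off from everywhere: about 0.06 N m at off and 0.12 N m at the third click, with the clicks adding or taking up to 0.046 N m in between; let go, it runs back to 0
- dial_bar: black grip bar of the dial, 56 mm long (its x), 14 mm wide (its y), 30 mm high, rising from a black disc 68 mm across whose top is 79 mm above the worktop; origin on the turning axis at the bar's foot (z = 79 mm), z up, x along the bar towards the white line on its top. It turns with the dial: its yaw is the chopper's yaw plus 0.6 minus the dial's joint value. Marks on the pod round it: a dash where the line points at off, then one, two and three pips at the clicks
- dial_bar_mid (a point): point on the dial's axis inside the grip bar, 22 mm above its foot (8 mm below its top): where to pinch it
- sugar_jar: closed glass jar with a dark screw lid, 61 mm across, 110 mm high; bystander; origin at the centre of its underside, z up
- tin: tall food tin, 75 mm across, 110 mm high; bystander; origin at the centre of its underside, z up
- spice_low: short spice jar, 45 mm across, 75 mm high; bystander; origin at the centre of its underside, z up
- tumbler: clear drinking glass, 79 mm across, 90 mm high; bystander; origin at the centre of its underside, z up

How it is judged:
On the way, in this order (a step that is already met when the one before it is completed fails the run):
1. the filler cap is twisted shut with the dial still off (value of joint cap below 0.1 rad and value of joint dial below 0.2 rad), for 0.2 s.
2. the dial is turned as far as its first click (value of joint cap below 0.1 rad and value of joint dial above 0.35 rad and contact force between the fingers and dial_bar above 0.5 N).
3. the dial is turned on past its second click (value of joint cap below 0.1 rad and value of joint dial above 0.85 rad and contact force between the fingers and dial_bar above 0.5 N).
4. the fingers hold the dial at its third click with the cap shut (value of joint cap below 0.1 rad and contact force between the fingers and dial_bar above 0.5 N and value of joint dial between 1.06 and 1.34 rad), for 0.5 s.
At the end, for the whole second after the job is handed in: the program has ended with the fingers holding the dial's bar (over 0.5 N) at the third click, 1.06 to 1.34 rad, and still; the filler cap within 0.10 rad of shut (all of step 4 and velocity of joint dial between -0.1 and 0.1 rad/s); the arm keeps its last pose, push and grip.
It fails at once if the dial is turned (over 0.25 rad) while the filler cap is still open (over 0.15 rad) (value of joint dial above 0.25 rad and value of joint cap above 0.15 rad).
It fails at once if the dial is forced beyond the third click, to its stop (over 1.48 rad) (value of joint dial above 1.48 rad).
It fails at once if a jar, the tin or the tumbler is shifted more than 30 mm or tipped more than 0.35 rad (distance of any of sugar_jar, tin, spice_low, tumbler from where it was at the start of the episode above 0.03 m or angle between any of sugar_jar, tin, spice_low, tumbler's own z axis and vertical above 0.35 rad).
It also fails if it takes over 48 s, if anything falls off the work surface, if the arm or the gripper's body presses on something with over 40 N, if the wrist force passes 120 N, or if a joint passes its speed limit or range.

### The arm

A 6-joint arm with a two-finger parallel gripper is mounted at the origin on a cart in front of the work surface, level with it; the furniture and walls round the work are solid. World frame = base frame: x ahead of the robot, y to its left, z up, the work surface at z = 0. Lengths are in m, angles in rad, forces in N, time in s.
With the tool pointing down it reaches from about 0.35 to 0.775 m from the base axis. Payload 7.3 kg.
Tool frame: the origin (TCP) lies at the centre of the arm's flange, where the gripper is bolted on; the fingertips stand 178 mm ahead of it and the grasp point (between the pads) lies 159 mm ahead of it; z points along the fingers, y is the line along which they close (so a half turn about z gives the same grasp; the last joint's range is limited). The gripper opens to 92 mm and grips with 3 to 60 N. Pads are 19 mm wide; open, the fingers measure 130 mm over their backs; the gripper's body (75 mm by 190 mm) begins 47 mm behind the grasp point.
Start: joints at [-1.324, 0.342, 1.524, -0, 1.275, -0.146], TCP at [0.201, -0.485, 0.405] pointing down, gripper open.
Joint ranges: [-2.53, 2.53], [-0.77, 2.02], [0.04, 2.7], [-1, 4.14], [0.28, 2.66], [-3.11, 3.11]. Speed limits (rad/s): [2.57, 2.57, 3.14, 3.14, 3.14, 3.14].

### API

Orientations are given as [roll, pitch, yaw] about the fixed x, y, z axes, in that order (R = Rz(yaw) Ry(pitch) Rx(roll)).
In Python, from cell import telemetry, vision, ticket gives the robot as it stands.
- The arm moves only by the shell command python3 -m crank 'ROWS' [FORCE]. ROWS is JSON, a list of rows, each a list of 5 numbers: the gripper command: -1 is shut, 1 is fully open, values between are in proportion, then the shift along the tool's x, y, z in mm, then the turn about the tool's z in rad. In form: [[fingers, dx, dy, dz, roll], ...]. A call has 1 to 12 rows; each row is the pose to reach, as a shift and turn from the pose commanded when the call began, along the tool's axes at that moment; what a row does not reach only later rows make up. A row lasts 1/12 s, in which the tool goes at most 41.7 mm and 7.16 degrees, less where a joint would pass 70% of its speed; a pose out of reach is approached as far as the arm can. A call with a gripper value outside its range is refused whole. The fingers move at their own pace and stop on an object; FORCE is the grip in N (left out, the last holds). Time passes only in rows, so rows that repeat a pose let the fingers close. It gives the time, the measured TCP pose, the force, the opening and the grip force at its end, in the units of the state.
- telemetry.observe(): the state, without advancing time (a new reading comes with each control period).
- vision.read_camera(name): name is "scene" or "top" or "wrist"; returns (picture, depth): 384x512x3 uint8, red, green, blue; 384x512 float32, m along the optical axis (not along the pixel's ray), 0 where there is no reading.
- vision.get_calibration(name): a dict with "camera_matrix" (3x3 intrinsics, pixels), "rvec" (rotation vector, rad) and "tvec" (3), from world to camera coordinates, as OpenCV has them. Camera axes: x right, y down, z forward; pixel columns grow to the right and rows downward; lengths in m; the calibration is good to about 2 mm. The wrist camera is an equidistant fisheye: a pixel r from the principal point sees the ray r / f radians off the axis. A picture is of the moment at which its call begins: read the wrist's pose just before it. get_calibration takes no time and is no camera call; for the wrist camera it gives the pose at the moment of the call.
- ticket.hand_in(): hands the job in; it is judged then, once.
The state is a dict: "time": time; "qpos": joint angles; "qvel": joint speeds; "joint_efforts": joint torques, N m; "tool_pos": TCP position; "tool_rot": TCP orientation; "contact_force": force on the tool from outside, world axes, zero at the start; "torque": the same for the moment, N m; "opening": finger opening in m; "grip_force": force on a finger pad.
Only numpy, scipy, OpenCV 4.12 (cv2) and the standard library are available. Lean on these libraries where they do the work, as an engineer would, in place of code of your own. Each camera call takes 0.05 s, during which the arm holds its last target. There are 200 camera calls.

## Working session

There is one attempt and no reset: what is moved stays moved. The work goes in short steps, Python scripts to look and compute and a shell command to move; the robot and the scene stay as the last step left them, time stands still between calls to the robot, and variables do not carry over. Pictures are saved under pics/ and viewed, at most 10 in all, crops included, and the job is handed in when it is done.

```bash
mkdir -p pics; ls
python3 - <<'E'
from cell import telemetry, vision
import cv2, numpy as np
print(telemetry.observe())
for n in ("top","scene"):
    p,d=vision.read_camera(n); cv2.imwrite(f"pics/{n}0.png",p[:,:,::-1]); np.savez(f"pics/{n}0.npz",p=p,d=d)
    print(n,vision.get_calibration(n))
E
```

```text
pics
{'time': 0.0, 'qpos': array([-1.32400550e+00,  3.42707560e-01,  1.52505023e+00, -1.54123596e-05,
        1.27543772e+00, -1.46014056e-01]), 'qvel': array([-5.10020362e-04, -1.78087384e-03,  1.24420803e-03,  8.75803531e-05,
        1.64780041e-03, -5.55303734e-04]), 'joint_efforts': array([ 4.61904147e-04, -4.31244600e+01, -2.44222981e+01,  7.17033679e-02,
        5.58319024e-02, -1.39470981e-04]), 'tool_pos': array([ 0.20093403, -0.48486015,  0.40404104]), 'tool_rot': array([-3.14000471e+00, -2.18628064e-04,  3.92809208e-01]), 'contact_force': array([ 1.35356223, -0.1279853 ,  0.6834183 ]), 'torque': array([0.00664772, 0.02439248, 0.01816303]), 'grip_force': 0.0, 'opening': 0.09179916946903953}
top {'camera_matrix': array([[407.26144248,   0.        , 253.5387413 ],
       [  0.        , 407.26144248, 193.84897994],
       [  0.        ,   0.        ,   1.        ]]), 'rvec': array([ 1.40495778, -2.29899835,  0.7956287 ]), 'tvec': array([0.18713376, 0.40316762, 1.46958544])}
scene {'camera_matrix': array([[398.29429838,   0.        , 253.79667372],
       [  0.        , 398.29429838, 195.39344987],
       [  0.        ,   0.        ,   1.        ]]), 'rvec': array([ 0.54310093, -2.489542  ,  1.46787115]), 'tvec': array([0.38732357, 0.19270301, 1.17233764])}
```

View pics/top0.png

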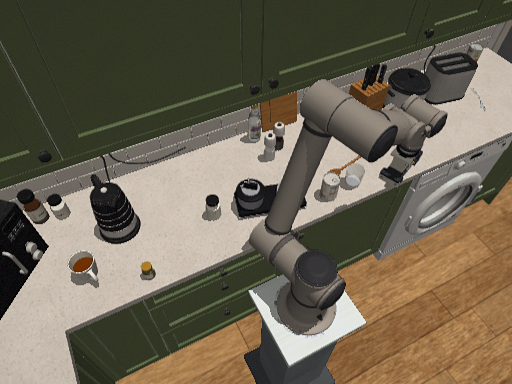

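View pics/scene0.png

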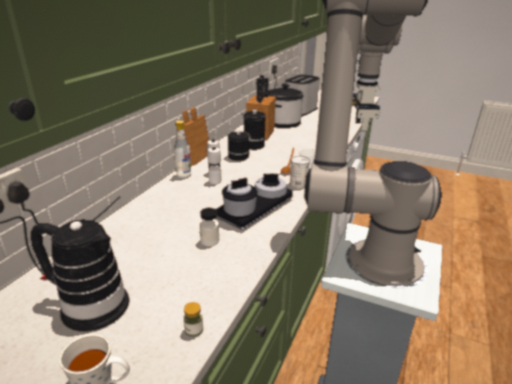

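The top picture shows the bowl near (250,192), with the pod hidden behind the arm. The scene picture shows the bowl at (240,197) and the pod at (271,184). The sugar jar stands left of the bowl; the tin and tumbler are near top (330,185) and (355,177). Next I'll turn these into positions.

```bash
cat > h.py <<'E'
import numpy as np, cv2
from cell import vision
def cloud(n,d,c=None):
    c=c or vision.get_calibration(n); K=c["camera_matrix"]; R=cv2.Rodrigues(c["rvec"])[0]
    v,u=np.mgrid[:d.shape[0],:d.shape[1]].astype(float)
    x=(u-K[0,2])/K[0,0]; y=(v-K[1,2])/K[1,1]
    if n=="wrist":
        r=np.hypot(x,y)+1e-9; s=np.tan(r)/r; x=x*s; y=y*s
    P=np.stack([x*d,y*d,d],-1)
    return (P-c["tvec"])@R
E
python3 - <<'E'
from h import *
for n,pts in (("top",[(250,183),(250,193),(213,200),(331,180),(355,175),(268,142)]),("scene",[(238,182),(240,188),(269,177),(272,182),(208,215),(299,160),(240,140),(220,217),(250,222),(291,197)])):
    f=np.load(f"pics/{n}0.npz"); P=cloud(n,f["d"])
    for u,v in pts: print(n,u,v,P[v,u].round(3))
f=np.load("pics/scene0.npz"); 
a=cv2.resize(f["p"][140:240,190:320,::-1],None,fx=6,fy=6,interpolation=3); cv2.imwrite("pics/s1.png",a)
E
```

```text
top 250 183 [ 0.488 -0.024  0.154]
top 250 193 [ 0.468 -0.014  0.118]
top 213 200 [0.505 0.132 0.115]
top 331 180 [ 0.385 -0.351  0.105]
top 355 175 [ 0.414 -0.515  0.02 ]
top 268 142 [ 0.683 -0.213  0.123]
scene 238 182 [ 0.489 -0.015  0.145]
scene 240 188 [ 0.483 -0.017  0.123]
scene 269 177 [ 0.447 -0.18   0.098]
scene 272 182 [ 0.438 -0.19   0.075]
scene 208 215 [0.508 0.149 0.107]
scene 299 160 [ 0.393 -0.354  0.105]
scene 240 140 [ 0.698 -0.459  0.099]
scene 220 217 [0.538 0.023 0.02 ]
scene 250 222 [0.433 0.013 0.023]
scene 291 197 [ 0.373 -0.22   0.014]
```

View pics/s1.png

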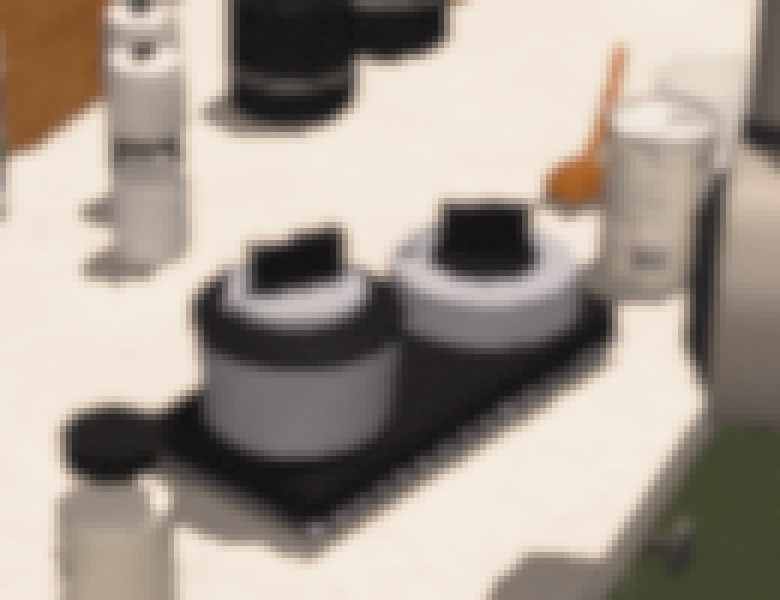

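The crop shows the cap's bar at about (238,183) full-frame and the dial's bar at about (271,178). The cap axis comes out near (0.485,-0.02) and the dial axis near (0.445,-0.18). I'll move above them at a safe height and look with the wrist camera.

```bash
python3 -m crank '[[1,35,-23,0,0],[1,70,-46,0,0],[1,105,-69,0,0],[1,140,-92,0,0],[1,175,-115,0,0],[1,210,-138,0,0],[1,245,-161,0,0],[1,280,-184,0,0],[1,315,-207,0,0],[1,350,-230,0,0],[1,385,-253,0,0],[1,385,-253,0,0]]' 40
python3 - <<'E'
from h import *
from cell import telemetry
o=telemetry.observe(); print(o["tool_pos"],o["tool_rot"],o["time"])
c=vision.get_calibration("wrist"); p,d=vision.read_camera("wrist"); cv2.imwrite("pics/w0.png",p[:,:,::-1])
np.savez("pics/w0.npz",p=p,d=d,P=cloud("wrist",d,c)); print(c, -cv2.Rodrigues(c["rvec"])[0].T@c["tvec"])
p,d=vision.read_camera("top"); np.savez("pics/top1.npz",p=p,d=d)
E
```

```text
time: 1.1
tool_pos: [0.4621, -0.0988, 0.4045]
tool_rot: [-3.14, -0.002, 0.399]
contact_force: [-0.9, 0.2, -0.3]
opening: 0.0915
grip_force: 0.0
[ 0.46213142 -0.09877388  0.4044834 ] [-3.14005625e+00 -1.90391789e-03  3.98636871e-01] 1.1
{'camera_matrix': array([[297.31863964,   0.        , 257.64261147],
       [  0.        , 297.31863964, 188.4526686 ],
       [  0.        ,   0.        ,   1.        ]]), 'rvec': array([-2.3935941 ,  1.5872838 ,  0.24939179]), 'tvec': array([-0.27123203,  0.33086311,  0.510802  ])} [ 0.53978704 -0.0666186   0.38489973]
```

View pics/w0.png

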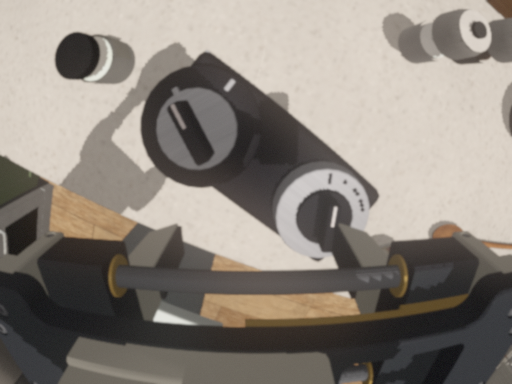

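The wrist view shows the cap bar from (172,105), the white-line end, to (207,160), with the steel mark at (230,85). The dial bar is around (327,222), its line pointing up, with the pips clockwise from it.

```bash
cat > fit.py <<'E'
from h import *
def bars(P,near=((.485,-.02),(.445,-.18))):
    out=[]
    for (cx,cy),zt in zip(near,(.151,.109)):
        m=(abs(P[...,2]-zt)<.008)&(np.hypot(P[...,0]-cx,P[...,1]-cy)<.045)
        if m.sum()<20: out.append(None); print("few",m.sum()); continue
        r=cv2.minAreaRect(P[m][:,:2].astype(np.float32)*1000); b=cv2.boxPoints(r)
        e=[b[1]-b[0],b[2]-b[1]]; L=max(e,key=np.linalg.norm); 
        print("bar",m.sum(),np.array(r[0]).round(1),np.array(r[1]).round(1),"yaw",np.arctan2(L[1],L[0]).round(3),"z",np.median(P[m][:,2]).round(4))
E
python3 - <<'E'
from fit import *
f=np.load("pics/w0.npz"); P=f["P"]; bars(P)
for u,v in [(175,113),(230,85),(205,158),(334,215),(334,208),(330,240),(350,186),(176,90),(195,130)]: print(u,v,P[v,u].round(4))
# rims
for zt,c,R in ((.113,(.485,-.02),.075),(.072,(.445,-.18),.075)):
    m=(abs(P[...,2]-zt)<.004)&(np.hypot(P[...,0]-c[0],P[...,1]-c[1])<R)
    print(cv2.minEnclosingCircle(P[m][:,:2].astype(np.float32)*1000),m.sum())
m=(abs(P[...,2]-.043)<.004)&(np.hypot(P[...,0]-.465,P[...,1]+.1)<.22)
r=cv2.minAreaRect(P[m][:,:2].astype(np.float32)*1000); print(r)
print("top"); bars(cloud("top",np.load("pics/top1.npz")["d"]))
a=cv2.resize(f["p"][60:270,130:390,::-1],None,fx=3,fy=3,interpolation=3); cv2.imwrite("pics/w0c.png",a[:600])
E
```

```text
bar 1206 [491.6 -25.8] [55.7 15. ] yaw 0.855 z 0.1513
bar 636 [ 446.1 -188.9] [55.5 14. ] yaw 0.311 z 0.1094
175 113 [ 0.5035 -0.0108  0.1532]
230 85 [ 0.5396 -0.0401  0.1174]
205 158 [ 0.4778 -0.0464  0.1511]
334 215 [ 0.463  -0.1834  0.112 ]
334 208 [ 0.4694 -0.1804  0.1102]
330 240 [ 0.4352 -0.1942  0.1098]
350 186 [ 0.4907 -0.2015  0.0717]
176 90 [0.5184 0.0033 0.1219]
195 130 [ 0.4958 -0.0304  0.1492]
((491.82489013671875, -25.69770622253418), 59.03622055053711) 5372
((446.5999755859375, -188.834716796875), 57.207359313964844) 3728
((480.3841552734375, -67.55511474609375), (367.64093017578125, 126.6596450805664), 74.46009063720703)
top
few 0
bar 49 [ 446.  -190.8] [54.1 19.7] yaw 0.418 z 0.108
```

View pics/w0c.png

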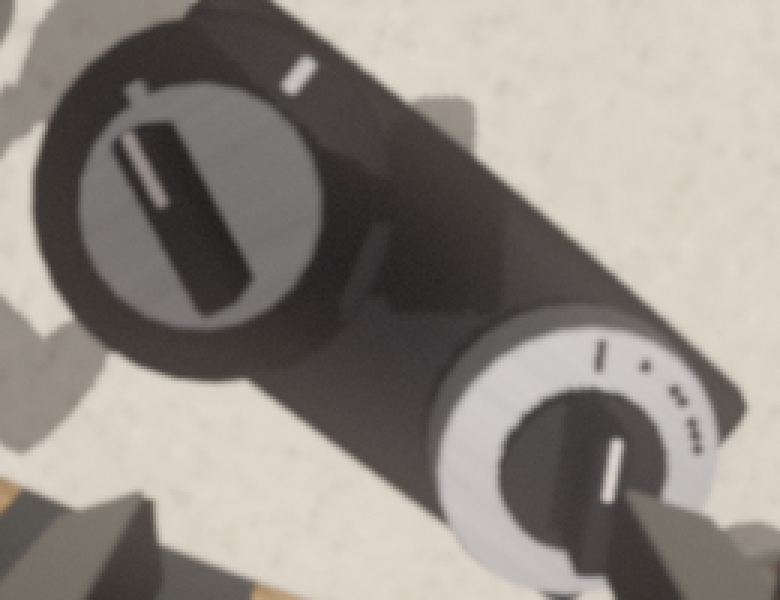

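The two axes come out 169 mm apart, which matches. Chopper yaw is about -0.271, the cap is about 1.13 rad open, and the dial is off. I'll go down onto the cap bar.

```bash
python3 -m crank '[[1,28,-28,0,-0.12],[1,55.5,-56,0,-0.24],[1,55.5,-56,0,-0.36],[1,55.5,-56,0,-0.456],[1,55.5,-56,30,-0.456],[1,55.5,-56,60,-0.456],[1,55.5,-56,85,-0.456],[1,55.5,-56,100,-0.456],[1,55.5,-56,100,-0.456],[1,55.5,-56,100,-0.456]]' 40
```

```text
time: 2.03
tool_pos: [0.4893, -0.0322, 0.3044]
tool_rot: [-3.14, 0.001, 0.847]
contact_force: [-0.3, 0.4, 0.2]
opening: 0.0917
grip_force: 0.0
```

```bash
python3 -m crank '[[1,6.3,-2.5,0,0],[1,6.3,-2.5,0,0],[1,6.3,-2.5,0,0],[1,6.3,-2.5,0,0]]' 30
python3 - <<'E'
from fit import *
c=vision.get_calibration("wrist"); p,d=vision.read_camera("wrist"); bars(cloud("wrist",d,c))
E
```

```text
time: 2.37
tool_pos: [0.4921, -0.0245, 0.3056]
tool_rot: [3.14, -0.001, 0.849]
contact_force: [-0.2, 0.0, 0.5]
opening: 0.0918
grip_force: 0.0
bar 2239 [474.8 -10.6] [55.8 58.7] yaw -0.709 z 0.1515
few 0
```

```bash
python3 -m crank '[[-1,0,0,0,0],[-1,0,0,0,0],[-1,0,0,0,0],[-1,0,0,0,0],[-1,0,0,0,0],[-1,0,0,0,0],[-1,0,0,0,0],[-1,0,0,0,0],[-1,0,0,0,0],[-1,0,0,0,0]]' 25
```

```text
time: 3.25
tool_pos: [0.4919, -0.0246, 0.3047]
tool_rot: [3.142, 0.0, 0.849]
contact_force: [-0.4, 0.6, -0.1]
opening: 0.0299
grip_force: 0.0
```

```bash
python3 -m crank '[[-1,0,0,0,0],[-1,0,0,0,0],[-1,0,0,0,0],[-1,0,0,0,0],[-1,0,0,0,0],[-1,0,0,0,0]]' 25
```

```text
time: 3.75
tool_pos: [0.4917, -0.0244, 0.3047]
tool_rot: [-3.141, 0.0, 0.849]
contact_force: [-2.6, 3.4, 2.8]
opening: 0.0138
grip_force: 25.0
```

```bash
python3 -m crank '[[-1,0,0,0,0.11],[-1,0,0,0,0.22],[-1,0,0,0,0.33],[-1,0,0,0,0.44],[-1,0,0,0,0.55],[-1,0,0,0,0.66],[-1,0,0,0,0.77],[-1,0,0,0,0.88],[-1,0,0,0,0.99],[-1,0,0,0,1.08],[-1,0,0,0,1.08],[-1,0,0,0,1.08]]'; python3 -c "
from cell import telemetry as t;print(t.observe()['torque'])"
```

```text
time: 4.75
tool_pos: [0.4919, -0.0249, 0.3047]
tool_rot: [3.141, -0.0, -0.228]
contact_force: [-1.8, -3.7, 0.9]
opening: 0.0138
grip_force: 25.0
[-0.32311302  0.43369863 -0.08403833]
```

```bash
python3 -m crank '[[-1,0,0,0,0.03],[-1,0,0,0,0.06],[-1,0,0,0,0.08],[-1,0,0,0,0.08],[-1,0,0,0,0.08],[-1,0,0,0,0.08]]'; python3 -c "
from cell import telemetry as t;print(t.observe()['torque'])"
```

```text
time: 5.25
tool_pos: [0.4919, -0.0249, 0.3047]
tool_rot: [3.14, -0.0, -0.309]
contact_force: [-2.9, -4.9, 1.1]
opening: 0.0139
grip_force: 25.5
[-0.73960495  0.46878962  0.5754197 ]
```

Torque jumped by about 0.66 N m, so the stop is reached. I'll release, rise and verify.

```bash
python3 -m crank '[[-1,0,0,0,-0.03],[0.6,0,0,0,-0.03],[0.6,0,0,0,-0.03],[0.6,0,0,0,-0.03],[0.6,0,0,0,-0.03],[0.6,0,0,0,-0.03],[0.6,0,0,0,-0.03],[1,0,0,-30,-0.03],[1,0,0,-60,-0.03],[1,0,0,-100,-0.03],[1,0,0,-100,-0.03],[1,0,0,-100,-0.03]]'
python3 - <<'E'
from fit import *
from cell import telemetry
o=telemetry.observe(); print(o["tool_pos"],o["tool_rot"],o["qpos"])
c=vision.get_calibration("wrist"); p,d=vision.read_camera("wrist"); cv2.imwrite("pics/w1.png",p[:,:,::-1]); bars(cloud("wrist",d,c),((.4916,-.0258),(.4462,-.1889)))
E
```

```text
time: 6.25
tool_pos: [0.4922, -0.0245, 0.4068]
tool_rot: [-3.141, -0.005, -0.281]
contact_force: [-0.6, -0.3, -0.5]
opening: 0.0825
grip_force: 0.0
[ 0.49222349 -0.02453814  0.40683065] [-3.14115555 -0.00541039 -0.2811248 ] [-2.05467381e-01  2.80030955e-01  1.60765352e+00  2.83667390e-05
  1.24848022e+00  1.64644365e+00]
bar 1014 [492.3 -25.5] [13.5 54.7] yaw -0.273 z 0.1515
bar 606 [ 446.3 -188.8] [56.6 14.3] yaw 0.328 z 0.1093
```

View pics/w1.png

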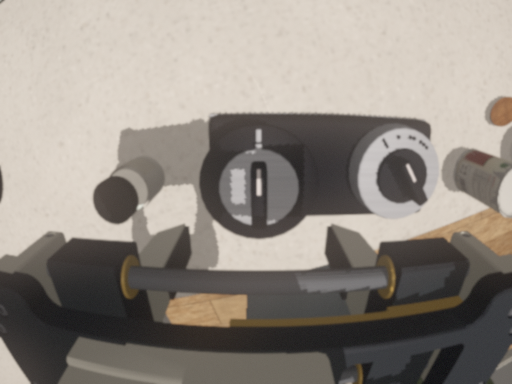

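The picture confirms that the cap line at (259,180) now points to the mark at (258,138), and the fitted yaw of -0.273 means shut. Next I'll move over the dial, whose bar is near (408,180).

```bash
python3 -m crank '[[1,0,35,0,-0.11],[1,0,70,0,-0.22],[1,1,105,0,-0.33],[1,1,140,0,-0.44],[1,1.5,170.6,0,-0.55],[1,1.5,170.6,0,-0.609],[1,1.5,170.6,30,-0.609],[1,1.5,170.6,60,-0.609],[1,1.5,170.6,80,-0.609],[1,1.5,170.6,80,-0.609],[1,1.5,170.6,80,-0.609],[1,1.5,170.6,80,-0.609]]'
```

```text
time: 7.3
tool_pos: [0.4463, -0.189, 0.3251]
tool_rot: [3.141, -0.0, 0.328]
contact_force: [-0.5, -0.5, 1.7]
opening: 0.0917
grip_force: 0.0
```

```bash
python3 -m crank '[[1,0,0,25,0],[1,0,0,45,0],[1,0,0,58,0],[1,0,0,63,0],[1,0,0,63,0],[1,0,0,63,0]]' && python3 -m crank '[[-1,0,0,63,0],[-1,0,0,0,0],[-1,0,0,0,0],[-1,0,0,0,0],[-1,0,0,0,0],[-1,0,0,0,0],[-1,0,0,0,0],[-1,0,0,0,0],[-1,0,0,0,0],[-1,0,0,0,0],[-1,0,0,0,0],[-1,0,0,0,0]]' --help 2>&1 | tail -3
```

```text
time: 7.8
tool_pos: [0.4465, -0.1891, 0.2628]
tool_rot: [3.14, -0.001, 0.328]
contact_force: [0.1, 0.9, -0.1]
opening: 0.092
grip_force: 0.0
invalid input: not JSON, or not a number
```

The second command had a mistaken row and was refused, so nothing moved. This is the proper closing.

```bash
python3 -m crank '[[-1,0,0,0,0],[-1,0,0,0,0],[-1,0,0,0,0],[-1,0,0,0,0],[-1,0,0,0,0],[-1,0,0,0,0],[-1,0,0,0,0],[-1,0,0,0,0],[-1,0,0,0,0],[-1,0,0,0,0],[-1,0,0,0,0],[-1,0,0,0,0]]' 40 && python3 -m crank '[[-1,0,0,0,0],[-1,0,0,0,0],[-1,0,0,0,0],[-1,0,0,0,0],[-1,0,0,0,0],[-1,0,0,0,0]]' 40
```

```text
time: 8.8
tool_pos: [0.446, -0.1889, 0.2617]
tool_rot: [3.141, 0.0, 0.328]
contact_force: [0.8, -0.6, -0.3]
opening: 0.0163
grip_force: 0.0
time: 9.3
tool_pos: [0.4459, -0.1886, 0.2617]
tool_rot: [-3.141, 0.0, 0.328]
contact_force: [-1.0, 4.4, 3.5]
opening: 0.014
grip_force: 40.0
```

```bash
python3 -m crank '[[-1,0,0,0,0.1],[-1,0,0,0,0.2],[-1,0,0,0,0.3],[-1,0,0,0,0.4],[-1,0,0,0,0.5],[-1,0,0,0,0.6],[-1,0,0,0,0.7],[-1,0,0,0,0.8],[-1,0,0,0,0.9],[-1,0,0,0,1.0],[-1,0,0,0,1.0],[-1,0,0,0,1.0]]' && python3 -m crank '[[-1,0,0,0,0.08],[-1,0,0,0,0.15],[-1,0,0,0,0.2],[-1,0,0,0,0.2],[-1,0,0,0,0.2],[-1,0,0,0,0.2]]'
python3 - <<'E'
from fit import *
c=vision.get_calibration("wrist"); p,d=vision.read_camera("wrist"); a=p[:,:,::-1]; cv2.imwrite("pics/w2.png",a)
s,_=vision.read_camera("scene"); cv2.imwrite("pics/s2.png",cv2.resize(s[140:240,190:320,::-1],None,fx=6,fy=6,interpolation=3))
E
```

```text
time: 10.3
tool_pos: [0.4459, -0.189, 0.2617]
tool_rot: [3.141, 0.0, -0.669]
contact_force: [-3.1, 1.7, 2.8]
opening: 0.0138
grip_force: 40.0
time: 10.8
tool_pos: [0.4458, -0.189, 0.2617]
tool_rot: [3.141, 0.0, -0.869]
contact_force: [-3.6, 0.7, 3.8]
opening: 0.0141
grip_force: 40.0
```

View pics/w2.png

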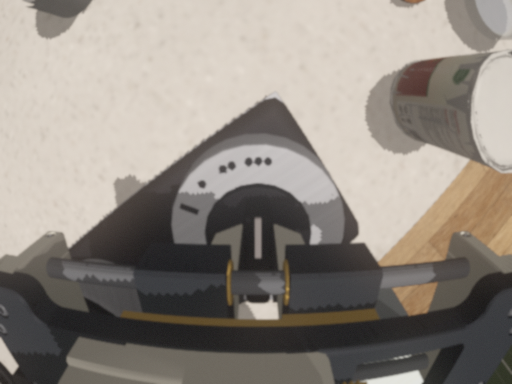

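View pics/s2.png

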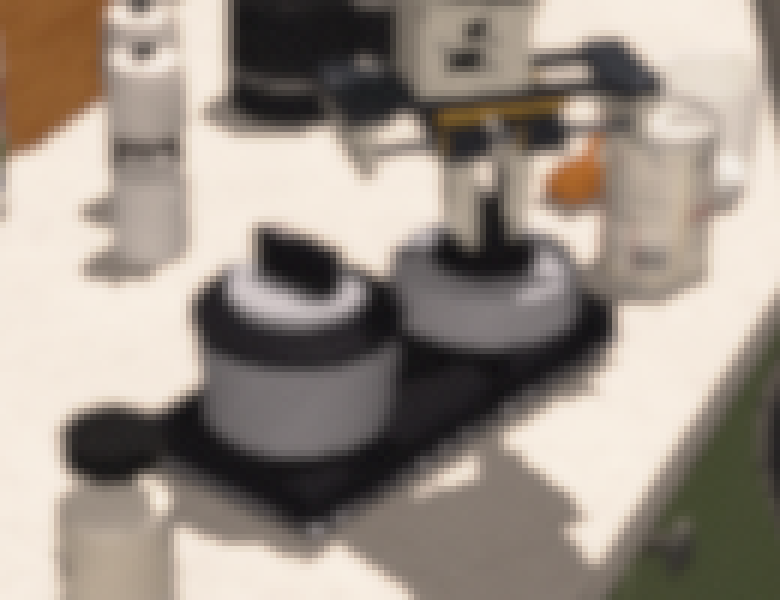

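The wrist view shows the dial's white line at (258,237) pointing at the three pips at (258,161). The scene view shows the cap untouched and the jars where they were. I'll hold for a second, then hand in.

```bash
python3 -m crank '[[-1,0,0,0,0],[-1,0,0,0,0],[-1,0,0,0,0],[-1,0,0,0,0],[-1,0,0,0,0],[-1,0,0,0,0],[-1,0,0,0,0],[-1,0,0,0,0],[-1,0,0,0,0],[-1,0,0,0,0]]' && python3 -c "
from cell import ticket;print(ticket.hand_in())"
```

```text
time: 11.73
tool_pos: [0.4458, -0.189, 0.2617]
tool_rot: [3.141, 0.0, -0.871]
contact_force: [-5.3, -0.9, 3.4]
opening: 0.0135
grip_force: 40.0
the job is handed in; nothing more can be done
None
```

I twisted the filler cap fully shut, then turned the dial to its third click, and handed the job in at about 11.7 s with the gripper still holding the dial there at 40 N; the hand-in call gave no verdict.

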